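Push a parts bin home down its rack lane

ROBOT

A 6-joint arm with a two-finger parallel gripper is mounted at the origin on a cart in front of the work surface, level with it; the furniture and walls round the work are solid. World frame = base frame: x ahead of the robot, y to its left, z up, the work surface at z = 0. Lengths are in m, angles in rad, forces in N, time in s.
With the tool pointing down it reaches from about 0.35 to 0.775 m from the base axis. Payload 5.5 kg.
Tool frame: the origin (TCP) lies between the finger pads; the fingertips stand 22 mm ahead of it and the grasp point (between the pads) lies 3 mm ahead of it; z points along the fingers, y is the line along which they close (so a half turn about z gives the same grasp; the last joint's range is limited). The gripper opens to 85 mm and grips with 20 to 120 N. Pads are 22 mm wide; open, the fingers measure 114 mm over their backs; the gripper's body (76 mm by 85 mm) begins 54 mm behind the grasp point. The pads swing forward as they close: fully open they stand 13 mm farther back than shut.
Start: joints at [-1.246, 0.313, 0.046, 1.304, 0, 1.431], TCP at [0.258, -0.514, 0.253] pointing down, gripper open.
Joint ranges: [-2.76, 2.76], [-0.86, 1.69], [-1.03, 1.26], [-2.2, 2.34], [-1.47, 1.5], [-3.14, 3.14]. Speed limits (rad/s): [2.57, 2.57, 3.14, 3.14, 3.14, 3.14].

INTERFACE

Orientations are given as a unit quaternion [w, x, y, z].
In Python, from workcell import env, sensors, read_camera gives the robot as it stands (env), with the cameras as plain functions and the readings (sensors).
- The arm moves only by the tool step_hand, called after "Request:" as name([rows], argument=value, ...), one row to a line, values as JSON. Schema: {"type":"object","properties":{"offsets":{"type":"array","items":{"type":"array","items":{"type":"number"},"minItems":6,"maxItems":6},"minItems":1,"maxItems":8},"jaw":{"type":"number"},"clamp_n":{"type":"number"},"only":{"type":"string"},"quiet":{"type":"boolean"},"lines":{"type":"string"}},"required":["offsets"],"additionalProperties":false}. offsets is a list of rows, 1 to 8 of them, each of 6 numbers: dx, dy, dz in m, then a rotation vector rx, ry, rz in rad; each row is the pose to reach, as a shift and turn from the pose commanded when the call began, along the tool's axes at that moment; what a row does not reach only later rows make up. A row lasts 1/8 s, in which the tool goes at most 0.0625 m and 0.188 rad, less where a joint would pass 70% of its speed; a pose out of reach is approached as far as the arm can. jaw is the finger opening in m, set as the call begins (left out keeps the last). The fingers move at their own pace and stop on an object; clamp_n is the grip in N (left out, the last holds). Time passes only in rows, so rows that do not move let the fingers close. The tool returns the time, the measured TCP pose, the force, the opening and the grip force at its end. only (a regular expression) keeps the lines of the reply that match it, lines (a string "A,B") keeps lines A to B, and quiet returns only ok. Input that does not fit is refused with a message, and nothing moves.
- sensors.get_state(): the state, without advancing time (a new reading comes with each control period).
- read_camera(name): name is "scene" or "side" or "wrist"; returns a dict with "image" (384x512x3 uint8, red, green, blue), "K" (3x3 intrinsics, pixels), "R" (3x3) and "t" (3): a world point X has camera coordinates R X + t. Camera axes: x right, y down, z forward; pixel columns grow to the right and rows downward; lengths in m; the calibration is good to about 2 mm. A picture is of the moment at which its call begins. There is no depth.
- env.hand_in(): hands the job in; it is judged then, once.
The state is a dict: "clock": time; "joint_pos": joint angles; "qvel": joint speeds; "tau": joint torques, N m; "tcp_pos": TCP position; "orientation": TCP orientation; "wrist_force": force on the tool from outside, world axes, zero at the start; "ft_torque": the same for the moment, N m; "finger_gap": finger opening in m; "grip_force": force on a finger pad.
Only numpy, scipy, OpenCV 4.12 (cv2) and the standard library are available. Lean on these libraries where they do the work, as an engineer would, in place of code of your own. Each camera call takes 0.05 s, during which the arm holds its last target. There are 200 camera calls.

TASK

Only pushing gently with the fingers, never gripping, line up the blue parts bin on the rack's grey deck and slide it down the lane between the two aluminium guide rails until it sits squarely right up against the yellow back stop. Neither the bin nor the robot may touch a guide rail, and the bin must stay flat on the deck with its bearing inside: do not lift it. Leave the spark plugs, piston and grease pot beside the rack alone, and finish with the fingers clear.

Things in the scene. Friction and masses are not known exactly. Their poses are not given: they have to be found in the camera images.
- rack: Fixed rack on the bench, place and yaw vary. Grey deck 340 x 160 x 6 mm; origin at the centre of its underside, +x along the lane to the back stop, z up. Open apron x -170 to -20 mm; guide rails x -20 to 150, lane 114 mm wide centred on y = 0. Yellow stop: near face x = 150, 138 mm wide, top 40 mm above the bench. Bin is home with its centre at x = 95 (either way round).
- rail_left: Fixed aluminium guide rail, 10 mm wide, 22 mm high above the deck (top 28 mm above the bench), along the rack's x from -20 to 150 mm, centred on rack y = +62 mm. Origin on its underside at rack x = 0; axes as the rack's. Must not be touched.
- rail_right: The other guide rail, the same, at rack y = -62 mm. Must not be touched.
- bin: Open blue plastic bin, 110 long (x) x 90 wide (y) x 50 mm high, walls and floor 3 mm, upright flat sides, about 0.25 kg, loose. Origin at the centre of its underside, z up. Starts on the apron near rack x = -98 mm, up to 25 mm off the lane's centreline and 0.2 rad askew. Fits the lane with 12 mm to spare each side; slides with ordinary friction.
- ball_bearing: Steel ball bearing, 47 mm across, 14 mm high, 0.11 kg, lying loose on the floor of the bin, where it can slide about. Origin at the centre of its underside.
- spark_plug_1: Spark plug 70 mm long, 18 mm high, lying loose on the bench on the rack's -y side beside the apron, its nearest end 135 mm or more from the lane's centreline. Bystander.
- spark_plug_2: A second spark plug, the same, on the rack's +y side, 115 mm or more from the centreline. Bystander.
- piston: Grey piston 67 x 64 x 51 mm, standing loose on the bench on the rack's +y side beside the rails, its centre about 155 mm from the lane's centreline; origin at the centre of its underside. Bystander.
- grease_pot: Yellow pot with red cap, 40 mm across, 38 mm high, standing loose on the bench on the rack's -y side, about 145 mm from the lane's centreline; origin at the centre of its underside. Bystander.

How it is judged:
At the end, for the whole second after the job is handed in: The bin lies flat and at rest in the lane, within 6 mm of touching the back stop along the lane, within 11 mm of the lane's centreline and 0.1 rad of its direction, clear of both rails, with the bearing still inside it (x of bin in the frame of rack between 0.089 and 0.099 m and y of bin in the frame of rack between -0.0115 and 0.0115 m and angle between the x axis of bin and the x axis of rack, either way round below 0.1 rad and angle between bin's own z axis and vertical below 0.05 rad and height (world z) of bin below 0.01 m and linear speed of bin below 0.01 m/s and x of ball_bearing in the frame of bin between -0.05 and 0.05 m and y of ball_bearing in the frame of bin between -0.04 and 0.04 m and z of ball_bearing in the frame of bin below 0.03 m).
It fails at once if the bin or the robot touched a guide rail (contact force between any of bin, the fingers, the arm and rail_left above 0.3 N or contact force between any of bin, the fingers, the arm and rail_right above 0.3 N).
It fails at once if the bin was lifted or tipped (height (world z) of bin above 0.014 m or angle between bin's own z axis and vertical above 0.15 rad).
It fails at once if the bin was gripped or rammed (over 30 N from the fingers) (contact force between the fingers and bin above 30 N).
It fails at once if the bearing was taken out of the bin (not (x of ball_bearing in the frame of bin between -0.05 and 0.05 m and y of ball_bearing in the frame of bin between -0.04 and 0.04 m and z of ball_bearing in the frame of bin below 0.03 m)).
It fails at once if a bystander was disturbed (distance of any of spark_plug_1, spark_plug_2, piston, grease_pot from where it was at the start of the episode above 0.015 m).
It also fails if it takes over 72 s, if anything falls off the work surface, if the arm or the gripper's body presses on something with over 40 N, if the wrist force passes 120 N, or if a joint passes its speed limit or range.

## Working session

There is one attempt and no reset: what is moved stays moved. The work goes in short steps, Python scripts to look and compute and a tool call to move; the robot and the scene stay as the last step left them, time stands still between calls to the robot, and variables do not carry over. Pictures are saved under pics/ and viewed, at most 10 in all, crops included, and the job is handed in when it is done.

```bash
ls; mkdir -p pics; python3 - <<'E'
from workcell import env, sensors, read_camera
import cv2,numpy as np
for n in ("scene","side"):
    c=read_camera(n); cv2.imwrite(f"pics/{n}0.png",cv2.resize(c["image"][:,:,::-1],(768,576),interpolation=cv2.INTER_CUBIC))
    print(n,c["K"].tolist(),(-c["R"].T@c["t"]).round(3),c["R"][2].round(2))
s=sensors.get_state();print(s["clock"],s["tcp_pos"],s["orientation"],s["finger_gap"])
E
```

```text
pics
workcell.py
scene [[400.6421230172446, 0.0, 251.16616728774758], [0.0, 400.6421230172446, 187.84821019527251], [0.0, 0.0, 1.0]] [0.15  0.386 0.693] [ 0.49 -0.43 -0.76]
side [[461.1930117827955, 0.0, 245.45718535978284], [0.0, 461.1930117827955, 192.3809597037758], [0.0, 0.0, 1.0]] [ 0.622 -0.923  0.447] [-0.06  0.93 -0.37]
0.1 [ 0.25758704 -0.51361255  0.25249584] [-8.12398881e-04  9.73119255e-01  2.30300343e-01 -8.39807251e-05] 0.08520858497609952
```

View pics/scene0.png

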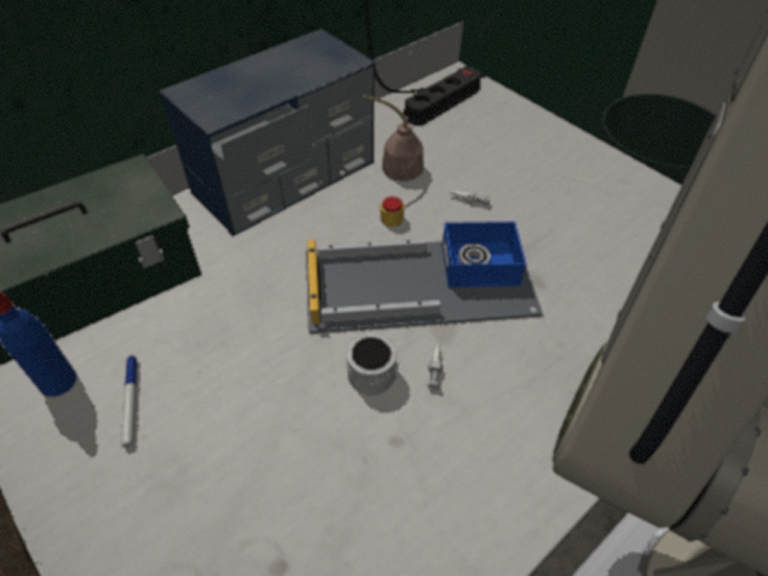

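View pics/side0.png

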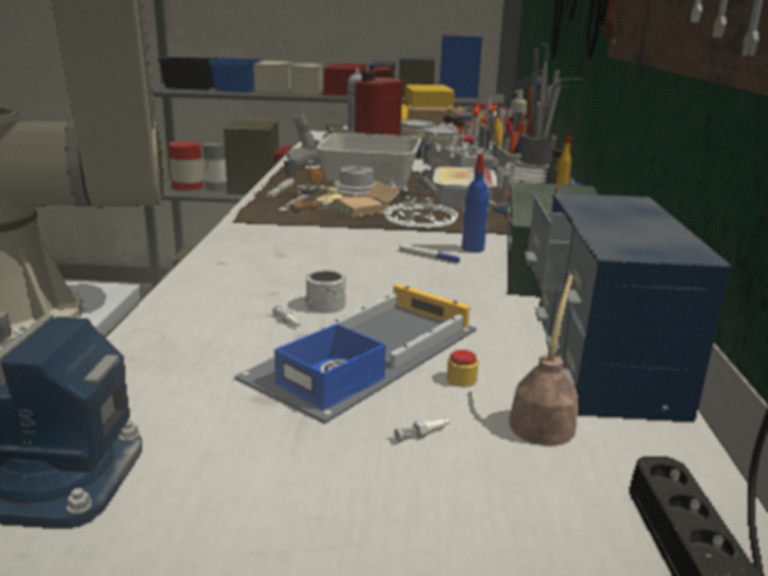

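The scene view (shown at 1.5x) has the yellow stop at about (313,280), the bin at (483,255) on the apron, and the deck corners near (308,330) and (540,315). In the side view the deck corners are at about (237,378), (325,420) and (475,328). I'll enlarge crops of both to get precise corners.

```bash
python3 - <<'E'
from workcell import env, sensors, read_camera
import cv2,numpy as np
for n,(u,v,w,h,k) in dict(scene=(195,140,175,85,4.5),side=(150,180,175,105,4.5)).items():
    im=read_camera(n)["image"][v:v+h,u:u+w,::-1]
    cv2.imwrite(f"pics/{n}1.png",cv2.resize(im,None,fx=k,fy=k,interpolation=cv2.INTER_CUBIC))
E
```

```text
(no output)
```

View pics/scene1.png

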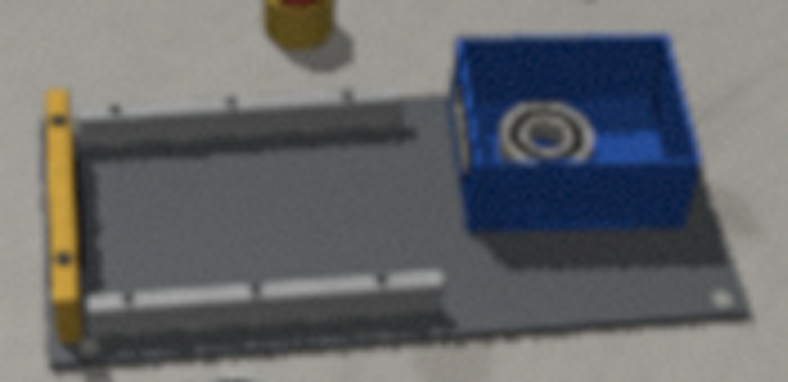

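View pics/side1.png

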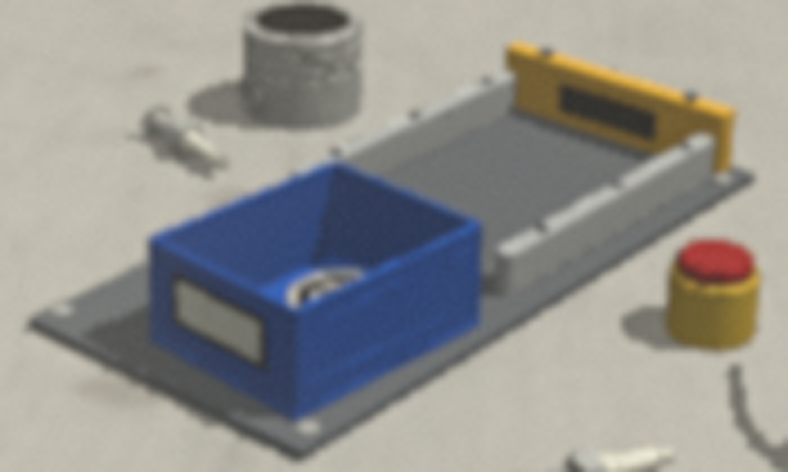

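The crops show every corner clearly. The label end of the bin faces outward, and the piston side is +y. Next I'll fit the rack and bin poses to these corners.

```bash
cat > fit.py <<'E'
import numpy as np
from scipy.optimize import least_squares
def place(p,P):
    c,s=np.cos(p[2]),np.sin(p[2]); P=np.asarray(P,float)/1000
    return np.c_[P[:,0]*c-P[:,1]*s+p[0],P[:,0]*s+P[:,1]*c+p[1],P[:,2]]
def proj(c,X):
    q=(X@c["R"].T+c["t"])@c["K"].T; return q[:,:2]/q[:,2:]
def fit(obs,x0):  # obs: list of (cam, pixels, local points mm)
    f=lambda p:np.concatenate([(proj(c,place(p,P))-np.array(u)).ravel() for c,u,P in obs])
    r=least_squares(f,x0,loss="soft_l1"); return r.x,f(r.x).reshape(-1,2)
def rel(r,b):
    d=b[:2]-r[:2]; c,s=np.cos(r[2]),np.sin(r[2])
    return np.array([c*d[0]+s*d[1],-s*d[0]+c*d[1],(b[2]-r[2]+np.pi/2)%np.pi-np.pi/2])
E
cat > m1.py <<'E'
from workcell import env, sensors, read_camera
from fit import *
S,D=read_camera("scene"),read_camera("side")
cs=lambda a:(np.array(a)+.5)/4.5-.5+[195,140]
cd=lambda a:(np.array(a)+.5)/4.5-.5+[150,180]
r,e=fit([(S,cs([(748,314),(53,362),(70,90),(442,271),(443,285),(407,103)]),[(-170,80,6),(170,80,6),(150,-69,40),(-20,57,28),(-20,67,28),(-20,-57,28)]),
 (D,cd([(300,457),(33,320),(752,177),(497,248),(511,258),(508,44),(725,115)]),[(-170,-80,6),(-170,80,6),(170,-80,6),(-20,-57,28),(-20,-67,28),(150,69,40),(150,-69,40)])],[.55,-.1,1.2])
print("rack",r.round(4));print(e.round(1).tolist())
b,e=fit([(S,cs([(457,38),(671,37),(699,165),(463,170),(472,231),(687,229)]),[(55,-45,56),(-55,-45,56),(-55,45,56),(55,45,56),(55,45,6),(-55,45,6)]),
 (D,cd([(150,240),(295,310),(480,225),(335,165),(297,415),(152,345),(480,325)]),[(-55,45,56),(-55,-45,56),(55,-45,56),(55,45,56),(-55,-45,6),(-55,45,6),(55,-45,6)])],[.5,-.2,1.2])
print("bin",b.round(4));print(e.round(1).tolist())
print("rel",rel(r,b).round(4)); np.save("rack.npy",r)
E
python3 m1.py
```

```bash
cat > go.py <<'E'
# go.py X Y(rack, m) Z(world TCP) YAW(of tool x, relative to rack): prints the row to get there
import sys; from workcell import env, sensors, read_camera; from fit import *
from scipy.spatial.transform import Rotation as Ro
r=np.load("rack.npy"); x,y,z,a=map(float,sys.argv[1:5]); a+=r[2]
s=sensors.get_state(); w=np.array(s["orientation"]); T=Ro.from_quat(w[[1,2,3,0]])
c=np.cos(r[2]),np.sin(r[2]); g=np.array([r[0]+x*c[0]-y*c[1],r[1]+x*c[1]+y*c[0],z])
G=Ro.from_matrix(np.array([[np.cos(a),np.sin(a),0],[np.sin(a),-np.cos(a),0],[0,0,-1]]))
p=s["tcp_pos"]; X=T.as_matrix()[:,0]
print("now rack",rel(r,np.array([p[0],p[1],np.arctan2(X[1],X[0])])).round(4),"z",round(p[2],4),"goal",g.round(3),"clock",s["clock"],"F",np.round(s["wrist_force"],1))
print("row",T.inv().apply(g-p).round(4),(T.inv()*G).as_rotvec().round(4))
E
python3 go.py -0.0986 -0.105 0.15 1.5708
```

```text
now rack [-0.5492 -0.0142 -0.4975] z 0.253 goal [ 0.59  -0.196  0.15 ] clock 0.3 F [ 0.2 -0.3  0.8]
row [ 0.4394 -0.1352  0.1031] [-3.0000e-04 -7.0000e-04 -2.0683e+00]
```

Request:
step_hand([
  [0.22, -0.068, 0, 0, 0, -0.75],
  [0.22, -0.068, 0, 0, 0, -0.75],
  [0.22, -0.068, 0, 0, 0, -0.75],
  [0.22, -0.068, 0, 0, 0, -0.75],
  [0.439, -0.135, 0, 0, 0, -1.5],
  [0.439, -0.135, 0, 0, 0, -1.5],
  [0.439, -0.135, 0, 0, 0, -1.5],
  [0.439, -0.135, 0, 0, 0, -1.5],
], jaw=0.05)

```text
clock: 1.3
tcp_pos: [0.5913, -0.1942, 0.2532]
orientation: [0.0, 0.552, 0.834, 0.0]
wrist_force: [-0.2, -0.8, 0.1]
finger_gap: 0.0499
grip_force: 0.0
```

```bash
python3 go.py -0.0986 -0.105 0.15 1.5708
```

```text
now rack [-0.0962 -0.1052  1.0108] z 0.2532 goal [ 0.59  -0.196  0.15 ] clock 1.3 F [-0.2 -0.8  0.1]
row [-0.0011 -0.0021  0.1032] [ 2.0e-04  2.0e-04 -5.6e-01]
```

Request:
step_hand([
  [-0.001, -0.002, 0.05, 0, 0, -0.18],
  [-0.001, -0.002, 0.1, 0, 0, -0.36],
  [-0.001, -0.002, 0.103, 0, 0, -0.56],
  [-0.001, -0.002, 0.103, 0, 0, -0.56],
  [-0.001, -0.002, 0.103, 0, 0, -0.56],
])

```text
clock: 1.92
tcp_pos: [0.5888, -0.1986, 0.1512]
orientation: [0.001, 0.305, 0.952, -0.0]
wrist_force: [0.1, 0.4, 0.3]
finger_gap: 0.05
grip_force: 0.0
```

```bash
python3 go.py -0.0986 -0.105 0.046 1.5708; python3 - <<'E'
from workcell import env, sensors, read_camera
import cv2
a=[read_camera(n)["image"][:,:,::-1] for n in("scene","side","wrist")]
cv2.imwrite("pics/a.png",cv2.resize(cv2.vconcat([cv2.hconcat([a[0][90:300,120:500],a[1][110:320,80:460]]),cv2.copyMakeBorder(a[2][:,:],0,0,124,124,0)]),None,fx=1,fy=1))
E
```

```text
now rack [-0.1013 -0.1056  1.5596] z 0.1512 goal [ 0.59  -0.196  0.046] clock 1.925 F [0.1 0.4 0.3]
row [0.0008 0.0027 0.1052] [ 0.0002  0.0018 -0.0112]
```

View pics/a.png

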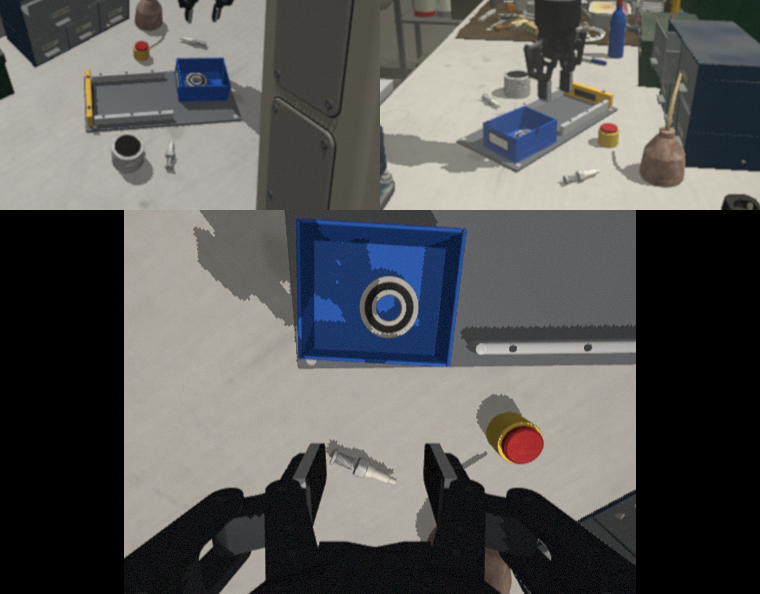

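The wrist picture shows the bin, the bearing and the right rail. The plug is at about (206,242)–(272,272) in the wrist frame and the pot at (390,235). I'll work out where they are before lowering.

```bash
cat > w.py <<'E'
from workcell import env, sensors, read_camera
from fit import *
def ray(c,uv,z):
    d=c["R"].T@np.linalg.inv(c["K"])@np.array([*uv,1.]); o=-c["R"].T@c["t"]; return o+d*(z-o[2])/d[2]
E
python3 - <<'E'
from w import *
c=read_camera("wrist"); r=np.load("rack.npy")
for n,uv,z in [("plugA",(206,242),.009),("plugB",(272,272),.009),("pot",(398,235),.038),("bin top -x,-y",(174,149),.056),("bin top x,-y",(326,155),.056),("bin top x,y",(342,20),.056),("bin top -x,y",(173,10),.056),("rail end -y",(357,144),.028)]:
    print(n,(rel(r,np.array([*ray(c,uv,z)[:2],0]))[:2]*1000).round(1))
E
python3 go.py -0.0986 -0.105 0.046 1.5708
```

```text
plugA [-143.5 -159.5]
plugB [ -80.  -192.5]
pot [  24.1 -140.8]
bin top -x,-y [-155.  -64.]
bin top x,-y [-45.4 -69.3]
bin top x,y [-40.5  17.7]
bin top -x,y [-148.5   24.4]
rail end -y [-13.9 -65.1]
now rack [-0.1013 -0.1055  1.5613] z 0.1512 goal [ 0.59  -0.196  0.046] clock 2.125 F [ 0.6 -0.3  0.4]
row [0.0007 0.0027 0.1052] [ 0.0002  0.0017 -0.0095]
```

The wrist view agrees with the fit: bin y is about -23 mm, yaw about -0.06, and the plug is more than 40 mm from the fingers. Lowering beside the bin.

Request:
step_hand([
  [0, 0.002, 0.05, 0, 0, -0.01],
  [0, 0.002, 0.095, 0, 0, -0.01],
  [0, 0.002, 0.105, 0, 0, -0.01],
  [0, 0.002, 0.105, 0, 0, -0.01],
])

```text
clock: 2.62
tcp_pos: [0.5894, -0.1968, 0.0457]
orientation: [-0.0, 0.299, 0.954, -0.0]
wrist_force: [0.4, 0.4, 0.2]
finger_gap: 0.0502
grip_force: 0.0
```

```bash
python3 go.py -0.0986 -0.0565 0.046 1.5708
```

```text
now rack [-0.0994 -0.1051 -1.5695] z 0.0457 goal [ 0.55  -0.168  0.046] clock 2.625 F [0.4 0.4 0.2]
row [ 0.0486  0.0009 -0.0003] [-0.0001 -0.0003  0.0013]
```

Request:
step_hand([
  [0.01, 0, 0, 0, 0, 0],
  [0.018, 0, 0, 0, 0, 0],
  [0.022, 0, 0, 0, 0, 0],
  [0.026, 0, 0, 0, 0, 0],
  [0.030, 0, 0, 0, 0, 0],
  [0.034, 0, 0, 0, 0, 0],
  [0.038, 0, 0, 0, 0, 0],
  [0.042, 0, 0, 0, 0, 0],
])

```text
clock: 3.62
tcp_pos: [0.5559, -0.1735, 0.0461]
orientation: [0.001, 0.299, 0.954, -0.001]
wrist_force: [4.2, -3.2, 3.1]
finger_gap: 0.0502
grip_force: 2.7
```

```bash
python3 go.py -0.0986 -0.0565 0.046 1.5708;  python3 - <<'E'
from workcell import env, sensors, read_camera
import cv2
a=cv2.resize(read_camera("side")["image"][170:290,140:340,::-1],None,fx=3,fy=3,interpolation=2)
b=cv2.resize(read_camera("wrist")["image"][:250,:,::-1],(600,293))
cv2.imwrite("pics/b.png",cv2.vconcat([a[:300],b]))
E
```

```text
now rack [-0.0995 -0.0643 -1.5691] z 0.0461 goal [ 0.55  -0.168  0.046] clock 3.625 F [ 4.2 -3.2  3.1]
row [0.0078 0.0009 0.0001] [-0.0003  0.0032  0.0017]
```

View pics/b.png

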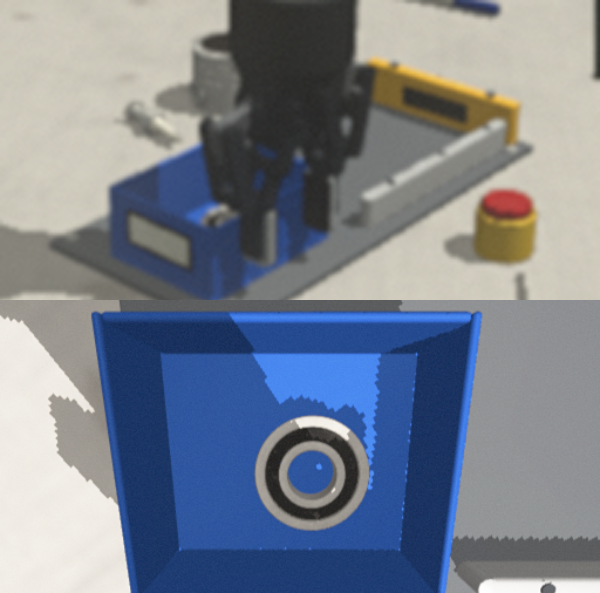

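The bin is now square to the two fingers, with about 5 N of push. The far wall's top corners are at (93,315) and (481,315), and I'll use them to find the bin's y.

```bash
python3 - <<'E'
from w import *
c=read_camera("wrist"); r=np.load("rack.npy"); k=512/600
P=[rel(r,np.array([*ray(c,(u*k,(v-300)*k),z)[:2],0]))[:2]*1000 for u,v,z in [(93,314,.056),(481,314,.056),(478,582,.028)]]
print(np.round(P,1), "len",np.linalg.norm(P[1]-P[0]))
E
```

```text
[[-154.8   36.6]
 [ -46.5   36.9]
 [ -19.2  -57.8]] len 108.23660914640976
```

The far wall is at y = +37 mm, so the bin centre is at -8 mm and the finger offset is 11 mm as assumed. The rail end checks out at (-19,-58). Pushing another 8 mm, then backing off and rising.

Request:
step_hand([
  [0.003, 0.001, 0, 0, 0, 0],
  [0.006, 0.001, 0, 0, 0, 0],
  [0.008, 0.001, 0, 0, 0, 0],
  [0.008, 0.001, 0, 0, 0, 0],
  [-0.01, 0.001, 0, 0, 0, 0],
  [-0.04, 0.001, 0, 0, 0, 0],
  [-0.04, 0.001, -0.05, 0, 0, 0],
  [-0.04, 0.001, -0.10, 0, 0, 0],
])

```text
clock: 4.78
tcp_pos: [0.5856, -0.1934, 0.1433]
orientation: [-0.004, 0.299, 0.954, 0.001]
wrist_force: [0.9, -0.0, 0.4]
finger_gap: 0.0498
grip_force: 0.0
```

```bash
python3 - <<'E'
from workcell import env, sensors, read_camera
import cv2
a=cv2.resize(read_camera("scene")["image"][130:230,190:380,::-1],None,fx=3,fy=3,interpolation=2)
b=cv2.resize(read_camera("wrist")["image"][:250,:,::-1],(570,278))
cv2.imwrite("pics/c.png",cv2.vconcat([a,b]))
E
python3 go.py -0.23 0 0.147 0
```

```text
now rack [-0.098  -0.1042 -1.5689] z 0.1497 goal [ 0.429 -0.244  0.147] clock 4.875 F [-0.3 -0.5 -0.3]
row [ 0.1044 -0.1318  0.0022] [0.0039 0.0028 1.5727]
```

View pics/c.png

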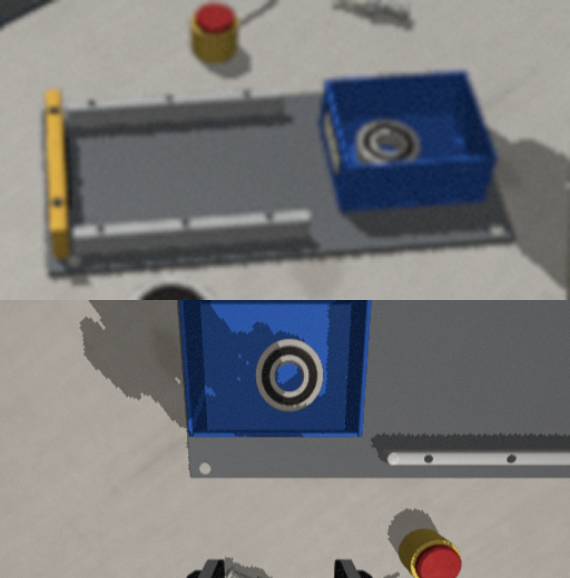

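The bin looks parallel to the rails. Its near-wall corners are at (183,435) and (363,435), and the rail runs from (392,459) to (570,460). Checking these numerically.

```bash
python3 - <<'E'
from w import *
c=read_camera("wrist"); r=np.load("rack.npy"); k=512/570
for u,v,z in [(183,436,.056),(363,436,.056),(390,453,.028),(568,453,.028),(568,466,.028),(191,477,.006),(568,477,.006)]:
    print((rel(r,np.array([*ray(c,(u*k,(v-300)*k),z)[:2],0]))[:2]*1000).round(1))
E
python3 go.py -0.23 0 0.147 0
```

```text
[-157.1  -44.6]
[-44.6 -44.3]
[-17.5 -57.6]
[110.2 -57.3]
[112.5 -66.6]
[-167.2  -79.1]
[133.6 -78.4]
now rack [-0.0982 -0.103  -1.5689] z 0.1471 goal [ 0.429 -0.244  0.147] clock 4.925 F [-0.1  0.1 -0.4]
row [ 1.033e-01 -1.316e-01 -1.000e-04] [1.2000e-03 8.0000e-04 1.5727e+00]
```

Bin is at (-100, +0.5) mm and square. Swinging round behind it.

Request:
step_hand([
  [0.05, -0.065, 0, 0, 0, 0.18],
  [0.1, -0.131, 0, 0, 0, 0.36],
  [0.103, -0.131, 0, 0, 0, 0.54],
  [0.103, -0.131, 0, 0, 0, 0.72],
  [0.103, -0.131, 0, 0, 0, 0.9],
  [0.103, -0.131, 0, 0, 0, 1.08],
  [0.103, -0.131, 0, 0, 0, 1.26],
  [0.103, -0.131, 0, 0, 0, 1.44],
])

```text
clock: 5.92
tcp_pos: [0.4267, -0.2417, 0.1429]
orientation: [-0.003, 0.855, 0.518, -0.001]
wrist_force: [0.2, 0.5, -0.2]
finger_gap: 0.0502
grip_force: 0.0
```

```bash
python3 go.py -0.195 0 0.046 0
```

```text
now rack [-0.2293  0.0027  0.1267] z 0.1429 goal [ 0.449 -0.215  0.046] clock 5.925 F [ 0.2  0.5 -0.2]
row [0.0335 0.0076 0.0969] [-0.0064 -0.0009  0.1267]
```

Request:
step_hand([
  [0.02, 0.006, 0, -0.005, 0, 0.127],
  [0.033, 0.007, 0.045, -0.005, 0, 0.127],
  [0.033, 0.007, 0.085, -0.005, 0, 0.127],
  [0.033, 0.007, 0.097, -0.005, 0, 0.127],
  [0.033, 0.007, 0.097, -0.005, 0, 0.127],
])

```text
clock: 6.55
tcp_pos: [0.4488, -0.2165, 0.047]
orientation: [0.0, 0.885, 0.465, 0.0]
wrist_force: [0.3, -0.1, 0.4]
finger_gap: 0.0499
grip_force: 0.0
```

```bash
python3 go.py -0.1 0 0.046 0
```

```text
now rack [-0.196  -0.0009  0.0054] z 0.047 goal [ 0.503 -0.137  0.046] clock 6.55 F [ 0.3 -0.1  0.4]
row [ 0.096  -0.0004  0.0011] [ 0.0007 -0.0003  0.0054]
```

Push forward gently.

Request:
step_hand([
  [0.012, 0, 0.001, 0, 0, 0.005],
  [0.022, 0, 0.001, 0, 0, 0.005],
  [0.027, 0, 0.001, 0, 0, 0.005],
  [0.032, 0, 0.001, 0, 0, 0.005],
  [0.038, 0, 0.001, 0, 0, 0.005],
  [0.044, 0, 0.001, 0, 0, 0.005],
  [0.050, 0, 0.001, 0, 0, 0.005],
  [0.056, 0, 0.001, 0, 0, 0.005],
])

```text
clock: 7.55
tcp_pos: [0.4822, -0.1725, 0.0481]
orientation: [0.004, 0.887, 0.463, 0.0]
wrist_force: [-3.7, -3.7, 4.1]
finger_gap: 0.05
grip_force: 2.9
```

```bash
python3 go.py -0.09 0 0.046 0
```

```text
now rack [-0.1408 -0.0032 -0.0005] z 0.0481 goal [ 0.509 -0.129  0.046] clock 7.55 F [-3.7 -3.7  4.1]
row [ 0.0508 -0.0033  0.002 ] [ 0.0068  0.0024 -0.0005]
```

Request:
step_hand([
  [0.006, 0, 0, 0, 0, 0],
  [0.012, 0, 0, 0, 0, 0],
  [0.018, 0, 0, 0, 0, 0],
  [0.024, 0, 0, 0, 0, 0],
  [0.030, 0, 0, 0, 0, 0],
  [0.036, 0, 0, 0, 0, 0],
  [0.040, 0, 0, 0, 0, 0],
  [0.040, 0, 0, 0, 0, 0],
])

```text
clock: 8.55
tcp_pos: [0.5053, -0.1393, 0.048]
orientation: [0.003, 0.886, 0.463, 0.001]
wrist_force: [-2.1, -4.4, 3.8]
finger_gap: 0.05
grip_force: 2.3
```

```bash
python3 go.py 0.028 0 0.046 0;  python3 - <<'E'
from workcell import env, sensors, read_camera
import cv2
a=cv2.resize(read_camera("scene")["image"][130:230,190:380,::-1],None,fx=3,fy=3,interpolation=2)
b=cv2.resize(read_camera("wrist")["image"][:250,:,::-1],(570,278))
cv2.imwrite("pics/d.png",cv2.vconcat([a,b]))
E
```

```text
now rack [-1.003e-01 -3.100e-03  1.000e-04] z 0.048 goal [ 0.576 -0.032  0.046] clock 8.55 F [-2.1 -4.4  3.8]
row [ 0.1283 -0.0031  0.0018] [0.0067 0.0011 0.0001]
```

View pics/d.png

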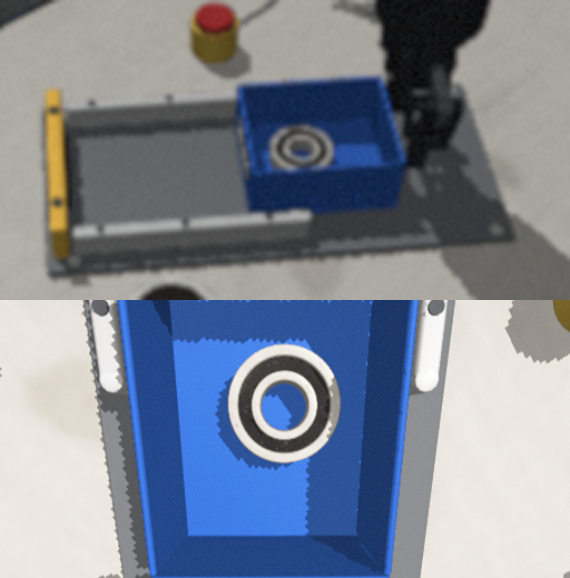

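The bin's nose is in the lane. At row 390 its outer top edges are at about columns 128 and 409, and the rails' inner edges are at 122 and 416. Measuring the side clearances.

```bash
python3 - <<'E'
from w import *
c=read_camera("wrist"); r=np.load("rack.npy"); k=512/570
for u,v,z in [(117,303,.056),(152,575,.056),(418,303,.056),(391,575,.056),(121,380,.028),(417,380,.028)]:
    print((rel(r,np.array([*ray(c,(u*k,(v-300)*k),z)[:2],0]))[:2]*1000).round(1))
E
```

```text
[ 3.7 45.2]
[-84.7  44.2]
[  3.9 -44. ]
[-84.9 -44.3]
[-14.7  59. ]
[-14.5 -57.2]
```

Centred to within 1 mm and square, so I'll push on.

Request:
step_hand([
  [0.006, 0, 0, 0, 0, 0],
  [0.012, 0, 0, 0, 0, 0],
  [0.019, 0, 0, 0, 0, 0],
  [0.026, 0, 0, 0, 0, 0],
  [0.033, 0, 0, 0, 0, 0],
  [0.040, 0, 0, 0, 0, 0],
  [0.047, 0, 0, 0, 0, 0],
  [0.054, 0, 0, 0, 0, 0],
], only="clock|force")

```text
clock: 9.7
wrist_force: [-3.9, -6.1, 5.6]
grip_force: 3.5
```

```bash
python3 go.py 0.028 0 0.046 0
```

```text
now rack [-0.0467 -0.0024 -0.0003] z 0.0476 goal [ 0.576 -0.032  0.046] clock 9.7 F [-3.9 -6.1  5.6]
row [ 0.0747 -0.0024  0.0015] [ 0.0052  0.0015 -0.0003]
```

Request:
step_hand([
  [0.006, 0, 0, 0, 0, 0],
  [0.012, 0, 0, 0, 0, 0],
  [0.019, 0, 0, 0, 0, 0],
  [0.026, 0, 0, 0, 0, 0],
  [0.033, 0, 0, 0, 0, 0],
  [0.040, 0, 0, 0, 0, 0],
  [0.046, 0, 0, 0, 0, 0],
  [0.050, 0, 0, 0, 0, 0],
], only="clock|force")

```text
clock: 10.7
wrist_force: [-3.3, -5.5, 5.6]
grip_force: 3.6
```

```bash
python3 go.py 0.028 0 0.046 0
```

```text
now rack [ 0.0033 -0.0022 -0.0001] z 0.0475 goal [ 0.576 -0.032  0.046] clock 10.7 F [-3.3 -5.5  5.6]
row [ 0.0247 -0.0022  0.0015] [ 0.0047  0.0016 -0.0001]
```

Request:
step_hand([
  [0.005, 0, 0, 0, 0, 0],
  [0.010, 0, 0, 0, 0, 0],
  [0.014, 0, 0, 0, 0, 0],
  [0.017, 0, 0, 0, 0, 0],
  [0.018, 0, 0, 0, 0, 0],
], only="clock|force")

```text
clock: 11.32
wrist_force: [-4.1, -5.6, 5.3]
grip_force: 3.5
```

```bash
python3 go.py 0.028 0 0.046 0;  python3 - <<'E'
from workcell import env, sensors, read_camera
import cv2
a=cv2.resize(read_camera("scene")["image"][145:225,190:320,::-1],None,fx=4,fy=4,interpolation=2)
b=cv2.resize(read_camera("wrist")["image"][:220,:,::-1],(520,223))
cv2.imwrite("pics/e.png",cv2.vconcat([a,b]))
E
```

```text
now rack [ 0.0212 -0.0021 -0.0001] z 0.0475 goal [ 0.576 -0.032  0.046] clock 11.325 F [-4.1 -5.6  5.3]
row [ 0.0068 -0.0021  0.0015] [ 0.0046  0.0016 -0.    ]
```

View pics/e.png

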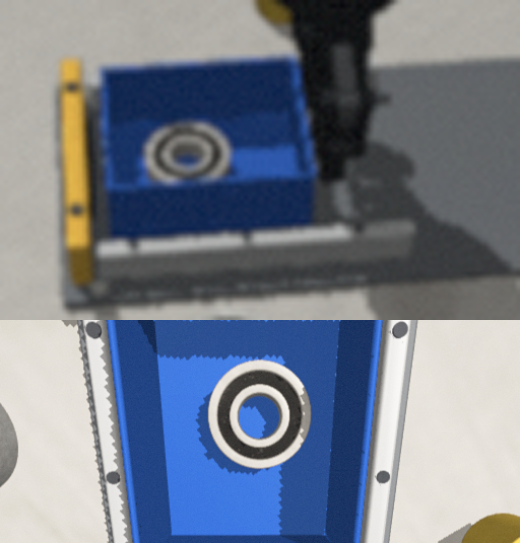

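A small gap to the stop is still visible: stop edge at about (82,70), bin front at (102,72). I'll creep forward and watch the force.

Request:
step_hand([
  [0.002, 0, 0, 0, 0, 0],
  [0.004, 0, 0, 0, 0, 0],
  [0.004, 0, 0, 0, 0, 0],
], only="clock|force")

```text
clock: 11.8
wrist_force: [-2.4, -4.2, 4.7]
grip_force: 2.8
```

Request:
step_hand([
  [0.001, 0, 0, 0, 0, 0],
  [0.001, 0, 0, 0, 0, 0],
], only="wrist")

```text
wrist_force: [-2.7, -4.0, 5.0]
```

Request:
step_hand([
  [0.001, 0, 0, 0, 0, 0],
  [0.001, 0, 0, 0, 0, 0],
], only="wrist")

```text
wrist_force: [-2.7, -5.3, 5.1]
```

```bash
python3 go.py 0.028 0 0.046 0; python3 - <<'E'
from w import *
import cv2
c=read_camera("scene"); r=np.load("rack.npy")
for n,P in (("stop",[(150,-69,40),(150,-45,40),(150,0,40)]),("bin94",[(149,-45,56),(149,45,56),(39,-45,56),(39,45,56)])): print(n,((proj(c,place(r,P))-[190,145])*4).round(0).tolist())
a=cv2.resize(c["image"][145:225,190:320,::-1],None,fx=4,fy=4,interpolation=2);cv2.imwrite("pics/f.png",a)
E
```

```text
now rack [ 0.0272 -0.002  -0.0001] z 0.0474 goal [ 0.576 -0.032  0.046] clock 12.3 F [-2.7 -5.3  5.1]
row [ 0.0008 -0.002   0.0013] [ 0.0043  0.0013 -0.0001]
stop [[83.0, 53.0], [85.0, 83.0], [87.0, 143.0]]
bin94 [[85.0, 63.0], [90.0, 186.0], [281.0, 51.0], [300.0, 172.0]]
```

Request:
step_hand([
  [0.001, 0, 0, 0, 0, 0],
  [0.001, 0, 0, 0, 0, 0],
], only="wrist")

```text
wrist_force: [-3.9, -5.2, 5.2]
```

Request:
step_hand([
  [0.001, 0, 0, 0, 0, 0],
  [0.001, 0, 0, 0, 0, 0],
], only="wrist")

```text
wrist_force: [-4.4, -6.5, 5.0]
```

```bash
python3 go.py 0.028 0 0.046 0
```

```text
now rack [ 0.0288 -0.002  -0.0002] z 0.0474 goal [ 0.576 -0.032  0.046] clock 12.85 F [-4.4 -6.5  5. ]
row [-0.0008 -0.002   0.0014] [ 0.0043  0.0021 -0.0002]
```

View pics/f.png

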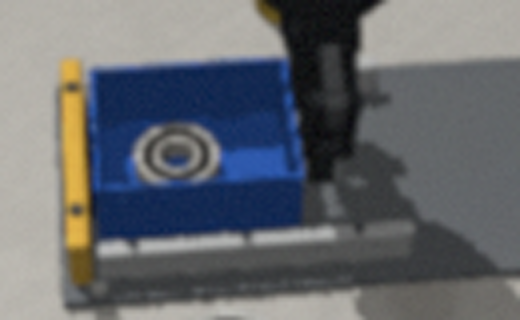

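The gap to the stop is nearly closed in that picture. Creeping on until the force clearly rises.

Request:
step_hand([
  [0.001, 0, 0, 0, 0, 0],
  [0.001, 0, 0, 0, 0, 0],
], only="wrist")

```text
wrist_force: [-6.0, -8.0, 7.0]
```

```bash
python3 go.py 0.028 0 0.046 0
```

```text
now rack [ 0.0288 -0.0019 -0.0007] z 0.0473 goal [ 0.576 -0.032  0.046] clock 13.1 F [-6. -8.  7.]
row [-0.0008 -0.0019  0.0013] [ 0.0042  0.0041 -0.0007]
```

Request:
step_hand([
  [0.001, 0, 0, 0, 0, 0],
  [0.001, 0, 0, 0, 0, 0],
], only="wrist")

```text
wrist_force: [-7.2, -11.8, 7.7]
```

```bash
python3 go.py 0.028 0 0.046 0
```

```text
now rack [ 0.0289 -0.002  -0.0012] z 0.0474 goal [ 0.576 -0.032  0.046] clock 13.35 F [ -7.2 -11.8   7.7]
row [-0.0009 -0.002   0.0014] [ 0.0043  0.006  -0.0012]
```

The force has climbed to 14 N with no further advance, so the bin is against the stop (x ≈ 95 mm). Backing off and rising.

Request:
step_hand([
  [-0.004, 0, 0, 0, 0, 0],
  [-0.02, 0, 0, 0, 0, 0],
  [-0.05, 0, 0, 0, 0, 0],
  [-0.08, 0, 0, 0, 0, 0],
  [-0.1, 0, -0.04, 0, 0, 0],
  [-0.1, 0, -0.1, 0, 0, 0],
  [-0.1, 0, -0.14, 0, 0, 0],
  [-0.1, 0, -0.14, 0, 0, 0],
])

```text
clock: 14.35
tcp_pos: [0.5244, -0.1128, 0.1909]
orientation: [0.005, 0.886, 0.463, 0.004]
wrist_force: [0.4, 0.0, -1.1]
finger_gap: 0.0499
grip_force: 0.0
```

```bash
python3 - <<'E'
from w import *
import cv2
r=np.load("rack.npy")
c=read_camera("wrist"); a=c["image"]
hsv=cv2.cvtColor(a,cv2.COLOR_RGB2HSV); m=cv2.inRange(hsv,(108,150,60),(125,255,255))
n,l,s,_=cv2.connectedComponentsWithStats(m); i=1+s[1:,4].argmax(); print(s[i])
h=cv2.convexHull(np.argwhere(l==i)[:,::-1].astype(np.int32)); q=cv2.approxPolyDP(h,6,True)[:,0]
for u in q: print(u,(rel(r,np.array([*ray(c,u,.056)[:2],0]))[:2]*1000).round(1))
E
```

```text
[ 183    0  119   66 6381]
[301   0] [ 80.7 -42.6]
[299  56] [ 42.  -42.9]
[290  65] [ 35.4 -36. ]
[195  65] [35.3 39. ]
[186  57] [41.1 45.8]
[183   0] [80.3 45.8]
```

The wrist view gives the bin's rear edge at about x = 41 mm, y ≈ +1.5 mm and yaw ≈ 0, which matches contact with the stop. Fingers are clear, so I'm handing in.

```bash
python3 -c "
from workcell import env, sensors, read_camera
print(env.hand_in())"
```

```text
the job is handed in; nothing more can be done
None
```

I pushed the bin down the lane until it met the back stop, about 1.5 mm off the centreline and square, with about 14 N at most of the push readings and the fingers withdrawn; I handed it in at about 14 s on the clock, and no verdict was returned.

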